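# Put the tamper away in its touch-lid box

## Robot

A 6-joint arm with a two-finger parallel gripper is mounted at the origin on the work surface. World frame = base frame: x ahead of the robot, y to its left, z up, the work surface at z = 0. Lengths are in m, angles in degrees, forces in N, time in s.
With the tool pointing down it reaches from about 0.15 to 0.775 m from the base axis. Payload 6.1 kg.
Tool frame: the origin (TCP) lies between the finger pads; the fingertips stand 14 mm ahead of it and the grasp point (between the pads) lies 5 mm behind it (manip.finger_overhang is the distance from the TCP to the fingertips, in m); z points along the fingers, y is the direction in which the jaws open and shut (so a half turn about z gives the same grasp; the last joint's range is limited). The gripper opens to 85 mm and grips with 20 to 120 N. Pads are 22 mm wide; open, the fingers measure 114 mm over their backs; the gripper's body (76 mm by 85 mm) begins 54 mm behind the grasp point. The pads swing forward as they close: fully open they stand 13 mm farther back than shut.
Start: joints at [-72.25, 7.208, -2.269, 80.523, 0, 90], TCP at [0.16, -0.5, 0.245] pointing down, gripper open.
Joint ranges: [-155.77, 155.77], [-54.66, 111.73], [-72.52, 77.12], [-102.08, 115.82], [-83.92, 84.16], [-180, 180]. Speed limits (degrees/s): [136.94, 136.94, 172.46, 180, 180, 180].

## Interface

Orientations are given as [roll, pitch, yaw] about the fixed x, y, z axes, in that order (R = Rz(yaw) Ry(pitch) Rx(roll)).
In Python, from station import manip gives the robot as it stands. The module is installed in compiled form; this text tells all that it offers.
- The arm moves only by the tool apply_moves, never from a script. Its argument "series" is a list of rows, each an object with "linear": the shift along the tool's x, y, z in units of 0.06 m (1.0 is 0.06 m), a list of three; "twist": the turn about the tool's z in units of 8 degrees (1.0 is 8 degrees). A call has 1 to 12 rows; each row shifts and turns the commanded pose from where the row before left it, along the tool's axes as they then stand; what a row does not reach is not made up. A row lasts 1/8 s, in which the tool goes at most 62.5 mm and 10.7 degrees, less where a joint would pass 70% of its speed; a pose out of reach is approached as far as the arm can. A call with a number of a shift or a turn outside -1 to 1 is refused whole. A call with a gripper value outside its range is refused whole. "jaw" is the opening, from -1 (shut) to 1 (fully open), set as the call begins (left out, the last holds). The fingers move at their own pace and stop on an object; "grip_force" is the grip in N (left out, the last holds). Time passes only in rows, so rows that do not move let the fingers close. It gives the time, the measured TCP pose, the force and the opening at its end, in the units of the state.
- manip.get_state(): the state, without advancing time (a new reading comes with each control period).
- manip.grab_frame(name): name is "scene" or "top" or "wrist"; returns a dict with "pixels" (384x512x3 uint8, blue, green, red), "fx", "fy", "cx", "cy" (pixels), "R" (3x3) and "t" (3): a world point X has camera coordinates R X + t. Camera axes: x right, y down, z forward; pixel columns grow to the right and rows downward; lengths in m; the calibration is good to about 2 mm. A picture is of the moment at which its call begins. There is no depth.
- manip.close_job(): hands the job in, once; it reports no verdict.
The state is a dict: "t": time; "joint_positions": joint angles; "qd": joint speeds; "effort": joint torques, N m; "tool_pos": TCP position; "orientation": TCP orientation; "contact_force": force on the tool from outside, world axes, zero at the start; "moment": the same for the moment, N m; "grip_width": finger opening in m.
Only numpy, scipy, OpenCV 4.12 (cv2) and the standard library are available. Lean on these libraries where they do the work, as an engineer would, in place of code of your own. Each camera call takes 0.05 s, during which the arm holds its last target.

## Task

Put the tamper away in its wooden touch-lid box: press the latched lid down once so that the catch lets go and the lid springs open, seat the tamper upright and fully home in the close-fitting round nest inside, gently, then swing the lid shut and press it down again until the catch holds it flush. Press the lid only as far as you feel it reach the end of its short travel, no harder, and leave everything else on the counter where it is.

Things in the scene. Friction and masses are not known exactly. Their poses are not given: they have to be found in the camera images.
- box: Touch-lid box of pale wood, fixed: 180 (x) x 170 (y) x 120 mm high outside, walls 9 mm, 162 x 152 mm inside, floor 10 mm above the counter. Origin: centre of its underside; +x points to the hinge side (away from the robot). The lid is let in between the walls, flush with their top edge when latched. A black catch sits inside at the middle of the front (-x) wall, 14 mm deep.
- lid (a joint): Lid angle, rad: 0 latched and flush, 1.65 fully open (just past upright), -0.031 pressed to its hard stop. The catch toggles at each full press: from latched, press in and let up, and the lid is freed; from open, bring it below flush and let up, and it latches at 0. One press too many opens it again. A damped spring lifts a freed lid open in about 4 s.
- lid_press (a point): Where to press: on the lid's top face, middle line, 130 mm from the hinge; moves with the lid. Pressing here takes 5 to 8 N down to the catch point; just beyond it, 4 mm below flush, is a hard stop, where the force jumps up: approach it at 10 mm/s or slower. Swinging the open lid shut slowly takes 3 to 8 N. Never load the lid with more than 18 N.
- lid_edge (a point): Middle of the lid's front upper edge, 158 mm from the hinge; moves with the lid, a board 158 x 148 x 10 mm, with the catch's black tongue, 31 mm long and 30 mm wide, under this edge. Press depths below flush here: 3.9 mm frees a latched lid, 4.4 mm latches an open one (then let up), the stop is at 4.9 mm. A shallower press changes nothing: a latched lid stays latched, an open one springs up.
- lid_hinge (a point): Middle of the lid's hinge line, which runs along the box's y axis at the lid's rear upper edge: 79 mm behind the box's centre, 120 mm above the counter. Open, the lid stands here with its top face towards +x, its free edge 278 mm above the counter and its tongue sticking out 31 mm towards -x; it can be pushed shut from behind.
- nest (a point): Centre of the round nest on the box's floor, at floor level (10 mm above the counter): a wooden ring 60 mm inside, 82 mm outside, 10 mm high, 12 mm towards the robot (-x) from the box's centre. The tamper's 58 mm base fits in it closely, without a chamfer; set a little to one side it stands on the ring instead.
- tamper_mid (a point): Middle of the tamper, 44 mm above its foot. Tamper: flat round steel base 58 mm across and 20 mm high, a slim neck at 30 to 36 mm, then a turned dark wooden handle 35 mm across at 62 to 78 mm above the foot, rounded off to its top at 88 mm. About 0.4 kg. It stands upright at the start and is told from the leveller by its handle.
- tamper_foot (a point): Centre of the underside of the tamper's base; z along the tamper's axis.
- leveller: Coffee leveller: plain steel puck 62 mm across and 34 mm tall, no handle. A bystander; origin at the centre of its underside.
- pitcher: Steel milk pitcher 82 mm across, 100 mm tall, with a wire handle at its +y side. A bystander; origin at the centre of its underside.
- cup: White cup 80 mm across the rim, 55 mm tall, handle at its +y side. A bystander; origin at the centre of its underside.
- sugar_jar: White jar 76 mm across, 116 mm tall with its wooden lid. A bystander; origin at the centre of its underside.
- takeaway_cup: Paper cup with a black lid, 84 mm across, 102 mm tall. A bystander; origin at the centre of its underside.
- camera: Old film camera, 122 mm wide (y), 34 mm deep plus a 31 mm lens towards its -x, 80 mm tall. A bystander; origin at the centre of its underside.
- bell: Brass counter bell 80 mm across, 53 mm tall. A bystander; origin at the centre of its underside.

How it is judged (in metres and radians):
On the way, in this order (a step that is already met when the one before it is completed fails the run):
1. the lid has sprung fully open (value of joint lid above 1.35 rad), for 0.2 s.
2. the tamper stands upright in the nest, let go, the lid still open (horizontal distance between tamper_foot and nest below 0.004 m and z of tamper_foot in the frame of nest below 0.004 m and angle between tamper_foot's own z axis and vertical below 0.1 rad and contact force between the fingers and tamper below 0.1 N and value of joint lid above 1 rad), for 0.2 s.
3. the lid is latched flush and nothing presses on it (value of joint lid between -0.01 and 0.015 rad and contact force between the fingers and lid below 0.1 N), for 0.3 s.
At the end, for the whole second after the job is handed in: The tamper stands at rest in the nest (centre within 4 mm of the nest's centre, foot on the floor within 4 mm, upright within 0.1 rad) and the lid is held flush by its catch (between -0.010 and 0.015 rad) with nothing touching it (horizontal distance between tamper_foot and nest below 0.004 m and z of tamper_foot in the frame of nest below 0.004 m and angle between tamper_foot's own z axis and vertical below 0.1 rad and value of joint lid between -0.01 and 0.015 rad and velocity of joint lid below 0.02 rad/s and linear speed of tamper below 0.02 m/s).
It fails at once if the lid is pressed or struck with more than 18 N (contact force between any of the fingers, the arm and lid above 18 N).
It fails at once if the tamper is dropped or pressed hard onto the box (more than 40 N) (contact force between tamper and box above 40 N).
It fails at once if another thing on the counter is moved by more than 30 mm (distance of any of leveller, pitcher, cup, sugar_jar, takeaway_cup, camera, bell from where it was at the start of the episode above 0.03 m).
It also fails if it takes over 72 s, if anything falls off the work surface, if the arm or the gripper's body presses on something with over 40 N, if the wrist force passes 120 N, or if a joint passes its speed limit or range.

## Working session

There is one attempt and no reset: what is moved stays moved. The work goes in short steps, Python scripts to look and compute and a tool call to move; the robot and the scene stay as the last step left them, time stands still between calls to the robot, and variables do not carry over. Pictures are saved under pics/ and viewed, and the job is handed in when it is done.

Besides the shell and the picture viewer there is one more tool, called as name(argument=value, ...), one argument or row to a line, values as JSON. apply_moves: Moves the arm, as the interface text tells. Its arguments: {"type":"object","properties":{"series":{"type":"array","items":{"type":"object","properties":{"linear":{"type":"array","items":{"type":"number"}},"twist":{"type":"number"}}}},"jaw":{"type":"number"},"grip_force":{"type":"number"}},"required":["series"]}

```bash
mkdir -p pics; python3 - <<'E'
from station import manip
import cv2
s=manip.get_state(); print(s)
for n in ["scene","top","wrist"]:
    f=manip.grab_frame(n); cv2.imwrite(f"pics/{n}0.png",f["pixels"]); print(n,f["fx"],f["fy"],f["cx"],f["cy"],f["R"],f["t"])
E
```

```text
{'t': 0.0, 'joint_positions': array([-7.22506612e+01,  7.24029944e+00, -2.32691753e+00,  8.05239939e+01,
       -8.81107529e-04,  9.00003498e+01]), 'qd': array([ 0.01935082,  0.02444794,  0.04773363, -0.02741974, -0.02073989,
        0.00133336]), 'effort': array([-7.94999396e-04, -4.35913146e+01,  3.52925348e+01,  1.71948789e-02,
       -1.61899598e-04,  4.33667481e-06]), 'tool_pos': array([ 0.15992411, -0.49963683,  0.24453325]), 'orientation': array([-1.79908789e+02,  8.81663247e-04,  1.77489904e+01]), 'contact_force': array([ 0.15316701, -0.37347813,  0.36827905]), 'moment': array([ 0.01488664,  0.03351933, -0.01633011]), 'grip_width': 0.08492600461314855}
scene 441.50862970811625 441.50862970811625 260.65776318180804 191.64345324431517 [[ 0.60563504  0.79554673 -0.01765216]
 [ 0.61777981 -0.48405491 -0.61970876]
 [-0.50155189  0.3644122  -0.78463332]] [-0.33380022 -0.30372347  2.04544486]
top 474.36273083032694 474.36273083032694 254.67951285742683 196.30444564703578 [[ 0.02783795 -0.99960984  0.00228303]
 [-0.98483008 -0.02781754 -0.17127726]
 [ 0.17127394  0.00251961 -0.98522022]] [-0.02077458  0.60654344  1.82900694]
wrist 288.38597163398845 288.38597163398845 252.77228002172865 190.8745531656219 [[ 0.30433739 -0.95256367 -0.00109436]
 [-0.91890907 -0.29388728  0.26312808]
 [-0.25096786 -0.0790741  -0.96476029]] [-0.52410723 -0.03582425  0.37833983]
```

View pics/scene0.png

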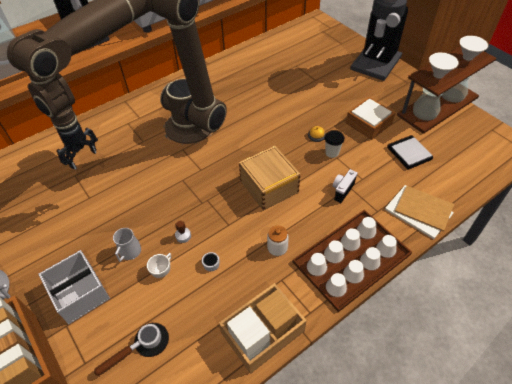

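View pics/top0.png

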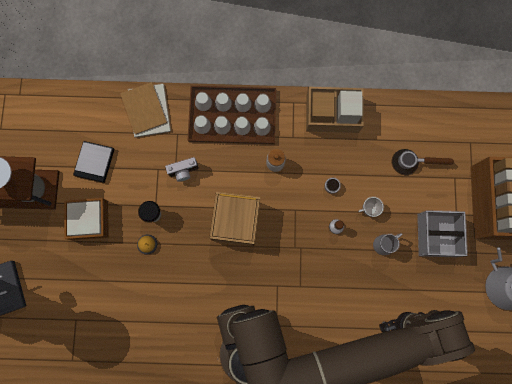

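View pics/wrist0.png

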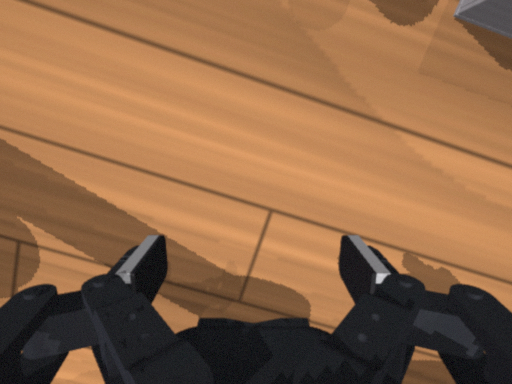

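The box is at about (235,218) and the tamper at (337,227) in the top view; in the scene view they are at (270,175) and (182,232). I'll enlarge both for measuring.

```bash
python3 - <<'E'
import cv2,numpy as np
t=cv2.imread("pics/top0.png"); s=cv2.imread("pics/scene0.png")
a=cv2.resize(t[180:260,200:270],None,fx=7,fy=7,interpolation=cv2.INTER_CUBIC)[:560]
cv2.imwrite("pics/c1.png",a)
b=cv2.resize(s[140:220,225:315],None,fx=7,fy=7,interpolation=cv2.INTER_CUBIC); cv2.imwrite("pics/c2.png",b)
c=np.hstack([cv2.resize(t[205:245,317:357],None,fx=9,fy=9,interpolation=cv2.INTER_CUBIC),cv2.resize(s[215:255,162:202],None,fx=9,fy=9,interpolation=cv2.INTER_CUBIC)]); cv2.imwrite("pics/c3.png",c)
E
```

```text
(no output)
```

View pics/c1.png

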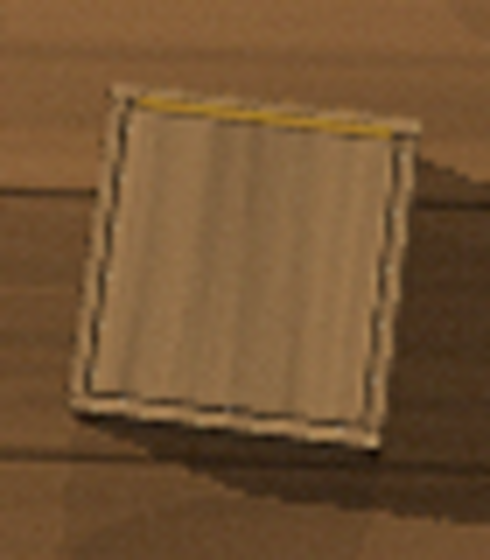

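View pics/c2.png

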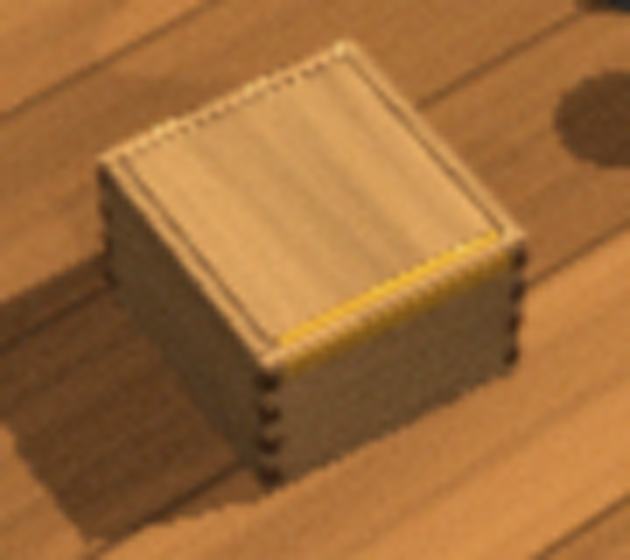

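View pics/c3.png

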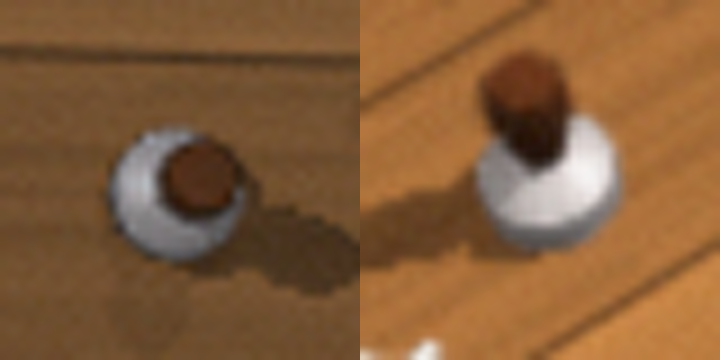

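```bash
cat > h.py <<'E'
import numpy as np,cv2
from station import manip
def ray(f,u,v,z):
    d=f["R"].T@np.array([(u-f["cx"])/f["fx"],(v-f["cy"])/f["fy"],1]); c=-f["R"].T@f["t"]
    return c+d*(z-c[2])/d[2]
def proj(f,X):
    p=f["R"]@np.asarray(X,float)+f["t"]; return f["fx"]*p[0]/p[2]+f["cx"],f["fy"]*p[1]/p[2]+f["cy"]
def un(u,v,s,ou,ov): return (u+.5)/s-.5+ou,(v+.5)/s-.5+ov
def save(name,img): cv2.imwrite(f"pics/{name}.png",img)
E
python3 - <<'E'
from h import *
T=manip.grab_frame("top");S=manip.grab_frame("scene")
for f,cs,o in [(T,[(110,88),(420,125),(378,450),(73,408)],(200,180)),(S,[(347,43),(522,232),(268,360),(103,163)],(225,140))]:
    P=np.array([ray(f,*un(*c,7,*o),.12)[:2] for c in cs]); print(P.round(4).tolist(),P.mean(0).round(4))
    for i in range(4):
        d=P[(i+1)%4]-P[i]; print(np.linalg.norm(d).round(4),np.degrees(np.arctan2(d[1],d[0])).round(2))
for f,cen,o,nm in [(T,[(200,177,.074),(177,195,.018)],(317,205),'T'),(S,[(525-360,88,.08),(549-360,183,.012)],(162,215),'S')]:
    for u,v,z in cen: print(nm,ray(f,*un(u,v,9,*o),z).round(4))
# masks for the tamper
for f,b,nm in [(T,(205,245,317,357),'T'),(S,(215,255,162,202),'S')]:
    im=f["pixels"][b[0]:b[1],b[2]:b[3]]; hsv=cv2.cvtColor(im,cv2.COLOR_BGR2HSV)
    m=((hsv[...,1]<70)&(hsv[...,2]>70)).astype(np.uint8)
    ys,xs=np.nonzero(m); print(nm,m.sum(),xs.min()+b[2],xs.max()+b[2],ys.min()+b[0],ys.max()+b[0])
E
```

```text
[[0.607, 0.1472], [0.5913, -0.0227], [0.4138, -0.0048], [0.4317, 0.1597]] [0.511  0.0698]
0.1707 -95.29
0.1784 174.24
0.1655 83.78
0.1758 -4.09
[[0.4354, 0.1595], [0.6081, 0.1455], [0.5932, -0.019], [0.4239, -0.0061]] [0.5152 0.07  ]
0.1732 -4.64
0.1652 -95.17
0.1698 175.64
0.1661 86.04
T [ 0.5024 -0.3332  0.074 ]
T [ 0.5007 -0.3329  0.018 ]
S [ 0.5042 -0.3324  0.08  ]
S [ 0.5052 -0.3341  0.012 ]
T 106 329 343 219 233
S 162 162 190 228 254
```

apply_moves(
  series=[
    {"linear": [0, 0, 0], "twist": 0.95},
    {"linear": [0, 0, 0], "twist": 0.95},
    {"linear": [0, 0, 0], "twist": 0.92},
    {"linear": [0, 0, 0], "twist": 0},
  ],
  jaw=-1,
)

```text
t: 0.75
tool_pos: [0.16, -0.4999, 0.2452]
orientation: [-180.0, 0.0, -4.7]
contact_force: [-0.0, 0.4, 0.4]
grip_width: 0.0119
```

```bash
cat >> h.py <<'E'
from scipy.spatial.transform import Rotation as Ro
def st():
    s=manip.get_state(); print("t %.2f"%s["t"],s["tool_pos"].round(4),s["orientation"].round(2),"F",s["contact_force"].round(2),"g %.4f"%s["grip_width"]); return s
def units(D,s=None):
    s=s or manip.get_state(); R=Ro.from_euler("xyz",s["orientation"],degrees=True).as_matrix(); return (R.T@np.asarray(D)/.06).round(3)
def goto(P):
    s=st(); return units(np.asarray(P)-s["tool_pos"],s)
E
python3 -c "
from h import *
print(goto([.44,.075,.245]))
f=manip.grab_frame('wrist');s=manip.get_state()
R=Ro.from_euler('xyz',s['orientation'],degrees=True).as_matrix()
print(R.T@(-f['R'].T@f['t']-s['tool_pos']), f['R']@R)
"
```

```text
t 0.75 [ 0.16   -0.4999  0.2452] [-1.7999e+02  1.0000e-02 -4.7300e+00] F [-0.   0.4  0.4] g 0.0119
[ 3.860e+00 -9.934e+00  5.000e-03]
[ 0.06473112  0.00053679 -0.12925729] [[-1.63187205e-03  9.99998652e-01 -1.82320839e-04]
 [-9.64788994e-01 -1.62236842e-03 -2.63020083e-01]
 [-2.63020024e-01 -2.53313982e-04  9.64790341e-01]]
```

apply_moves(
  series=[
    {"linear": [0.4, -0.85, 0], "twist": 0},
    {"linear": [0.4, -0.85, 0], "twist": 0},
    {"linear": [0.4, -0.85, 0], "twist": 0},
    {"linear": [0.4, -0.85, 0], "twist": 0},
    {"linear": [0.4, -0.85, 0], "twist": 0},
    {"linear": [0.4, -0.85, 0], "twist": 0},
    {"linear": [0.4, -0.85, 0], "twist": 0},
    {"linear": [0.4, -0.85, 0], "twist": 0},
    {"linear": [0.3, -0.85, 0], "twist": 0},
    {"linear": [0.1, -0.85, 0], "twist": 0},
    {"linear": [0.0, -0.85, 0], "twist": 0},
    {"linear": [0.0, 0, 0], "twist": 0},
  ],
)

```text
t: 2.3
tool_pos: [0.4193, -0.0035, 0.2459]
orientation: [-178.0, 0.0, -1.7]
contact_force: [-0.2, -0.4, 0.0]
grip_width: 0.0002
```

```bash
python3 -c "
from h import *
f=manip.grab_frame('wrist');st();save('w1',f['pixels'])
np.save('w1.npy',f,allow_pickle=True)
for X in [(-.079,-.074),(-.079,.074),(-.09,-.085),(-.09,.085),(.09,.085),(.09,-.085)]:
  a=np.radians(-4.8);print(proj(f,[.513+X[0]*np.cos(a)-X[1]*np.sin(a),.07+X[0]*np.sin(a)+X[1]*np.cos(a),.12]))
"
```

```text
t 2.35 [ 0.4192 -0.0042  0.2459] [-1.7804e+02  3.0000e-02 -1.7800e+00] F [ 0.5  -0.43 -0.35] g -0.0000
(np.float64(249.89879557369005), np.float64(176.47084915377937))
(np.float64(88.52221967046174), np.float64(166.74988277502368))
(np.float64(261.28158433273006), np.float64(188.93031991442288))
(np.float64(77.94773464859617), np.float64(177.74456001866483))
(np.float64(52.66968425127493), np.float64(-52.98480470794112))
(np.float64(276.0986375110065), np.float64(-42.771585186516376))
```

View pics/w1.png

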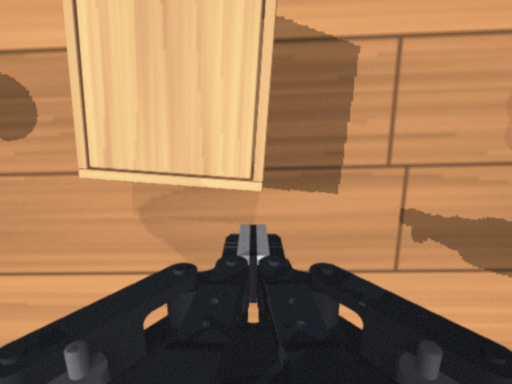

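The box's front corners at (262,189) and (80,176) agree with my pose to about 1–2 mm. Next I'll turn the tool so that the camera is off to the side.

apply_moves(
  series=[
    {"linear": [0, 0, 0], "twist": 0},
    {"linear": [0, 0, 0], "twist": -0.9},
    {"linear": [0, 0, 0], "twist": -0.9},
    {"linear": [0, 0, 0], "twist": -0.9},
    {"linear": [0, 0, 0], "twist": -0.9},
    {"linear": [0, 0, 0], "twist": -0.9},
    {"linear": [0, 0, 0], "twist": -0.9},
    {"linear": [0, 0, 0], "twist": -0.9},
    {"linear": [0, 0, 0], "twist": -0.9},
    {"linear": [0, 0, 0], "twist": -0.9},
    {"linear": [0, 0, 0], "twist": -0.9},
    {"linear": [0, 0, 0], "twist": -0.9},
  ],
)

```text
t: 3.85
tool_pos: [0.4192, -0.005, 0.246]
orientation: [-179.6, -1.9, 77.5]
contact_force: [-1.3, -0.6, -0.5]
grip_width: -0.0002
```

apply_moves(
  series=[
    {"linear": [0, 0, 0], "twist": -0.8},
    {"linear": [0, 0, 0], "twist": 0},
  ],
)

```text
t: 4.1
tool_pos: [0.4193, -0.0048, 0.246]
orientation: [-179.8, -2.0, 83.6]
contact_force: [-0.1, -0.3, -0.2]
grip_width: 0.0001
```

```bash
python3 -c "
from h import *
print(goto([.462,.074,.150]))"
```

```text
t 4.10 [ 0.4193 -0.0048  0.246 ] [-179.83   -1.97   83.61] F [-0.11 -0.34 -0.16] g 0.0001
[1.329 0.566 1.645]
```

apply_moves(
  series=[
    {"linear": [0.33, 0.14, 0.4], "twist": 0},
    {"linear": [0.33, 0.14, 0.4], "twist": 0},
    {"linear": [0.33, 0.14, 0.4], "twist": 0},
    {"linear": [0.33, 0.14, 0.35], "twist": 0},
    {"linear": [0, 0, 0.1], "twist": 0},
    {"linear": [0, 0, 0.05], "twist": 0},
    {"linear": [0, 0, 0.0], "twist": 0},
  ],
)

```text
t: 4.97
tool_pos: [0.4615, 0.074, 0.1471]
orientation: [-179.9, -2.0, 83.7]
contact_force: [-0.1, -0.0, 0.9]
grip_width: 0.0002
```

```bash
python3 -c "
from h import *
f=manip.grab_frame('scene');st();save('s1',cv2.resize(f['pixels'][100:230,200:340],None,fx=4,fy=4))"
```

```text
t 5.03 [0.4616 0.0741 0.1473] [-179.88   -1.99   83.71] F [-0.51 -0.12  0.17] g 0.0003
```

View pics/s1.png

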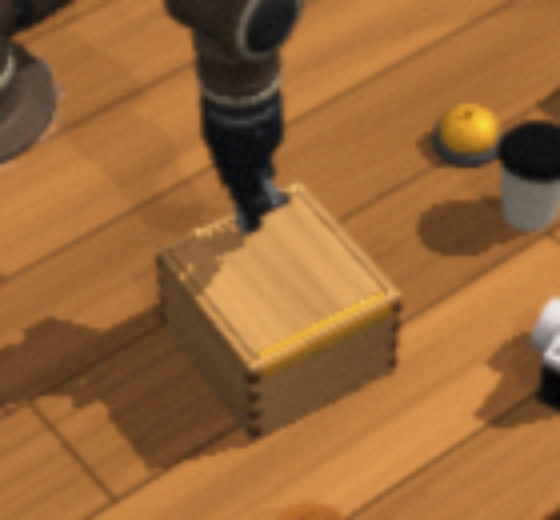

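The gripper is over the lid's front middle, around (262,215) in the crop. I'll descend slowly.

apply_moves(
  series=[
    {"linear": [0, 0, 0.03], "twist": 0},
    {"linear": [0, 0, 0.03], "twist": 0},
    {"linear": [0, 0, 0.02], "twist": 0},
    {"linear": [0, 0, 0.02], "twist": 0},
    {"linear": [0, 0, 0.02], "twist": 0},
    {"linear": [0, 0, 0.02], "twist": 0},
    {"linear": [0, 0, 0.02], "twist": 0},
    {"linear": [0, 0, 0.02], "twist": 0},
    {"linear": [0, 0, 0.02], "twist": 0},
    {"linear": [0, 0, 0], "twist": 0},
  ],
)

```text
t: 6.28
tool_pos: [0.4615, 0.0751, 0.1346]
orientation: [-179.8, -2.0, 83.8]
contact_force: [-0.6, -0.3, -0.0]
grip_width: -0.0002
```

apply_moves(
  series=[
    {"linear": [0, 0, 0.02], "twist": 0},
    {"linear": [0, 0, 0.015], "twist": 0},
  ],
)

```text
t: 6.52
tool_pos: [0.4616, 0.0752, 0.133]
orientation: [-179.9, -2.0, 83.8]
contact_force: [-2.8, -1.4, 5.9]
grip_width: -0.0003
```

apply_moves(
  series=[
    {"linear": [0, 0, 0.01], "twist": 0},
    {"linear": [0, 0, 0.01], "twist": 0},
  ],
)

```text
t: 6.78
tool_pos: [0.4616, 0.0752, 0.1319]
orientation: [-179.9, -2.0, 83.8]
contact_force: [-2.2, -1.4, 5.6]
grip_width: 0.0001
```

apply_moves(
  series=[
    {"linear": [0, 0, 0.01], "twist": 0},
    {"linear": [0, 0, 0], "twist": 0},
  ],
)

```text
t: 7.02
tool_pos: [0.4616, 0.0751, 0.1313]
orientation: [-179.9, -2.0, 83.8]
contact_force: [-1.2, -0.8, 5.7]
grip_width: -0.0005
```

apply_moves(
  series=[
    {"linear": [0, 0, 0.008], "twist": 0},
    {"linear": [0, 0, 0], "twist": 0},
  ],
)

```text
t: 7.28
tool_pos: [0.4616, 0.0752, 0.1309]
orientation: [-179.9, -2.0, 83.8]
contact_force: [-2.4, -1.3, 4.7]
grip_width: 0.0002
```

apply_moves(
  series=[
    {"linear": [0, 0, 0.008], "twist": 0},
    {"linear": [0, 0, 0], "twist": 0},
  ],
)

```text
t: 7.52
tool_pos: [0.4617, 0.0752, 0.1304]
orientation: [-179.9, -2.0, 83.8]
contact_force: [-2.2, -1.0, 6.1]
grip_width: 0.0002
```

apply_moves(
  series=[
    {"linear": [0, 0, 0.006], "twist": 0},
    {"linear": [0, 0, 0], "twist": 0},
  ],
)

```text
t: 7.78
tool_pos: [0.4616, 0.0752, 0.1301]
orientation: [-179.9, -2.0, 83.8]
contact_force: [-1.8, -1.1, 6.3]
grip_width: 0.0001
```

apply_moves(
  series=[
    {"linear": [0, 0, 0.006], "twist": 0},
    {"linear": [0, 0, 0], "twist": 0},
  ],
)

```text
t: 8.02
tool_pos: [0.4616, 0.0752, 0.13]
orientation: [-179.9, -2.0, 83.8]
contact_force: [-3.0, -1.2, 8.3]
grip_width: -0.0002
```

apply_moves(
  series=[
    {"linear": [0, 0, 0.006], "twist": 0},
    {"linear": [0, 0, 0], "twist": 0},
  ],
)

```text
t: 8.28
tool_pos: [0.4617, 0.0752, 0.13]
orientation: [-179.9, -2.0, 83.8]
contact_force: [-3.5, -1.9, 10.3]
grip_width: -0.0003
```

The stop is reached: the height held at 0.130 while the force jumped. Letting up now and backing off.

apply_moves(
  series=[
    {"linear": [0, 0, -0.1], "twist": 0},
    {"linear": [0, 0, -0.4], "twist": 0},
    {"linear": [0, -0.2, -0.6], "twist": 0},
    {"linear": [0, -0.5, -0.5], "twist": 0},
    {"linear": [-0.1, -0.6, -0.3], "twist": 0},
    {"linear": [-0.5, -0.3, 0], "twist": 0},
    {"linear": [-0.6, 0, 0], "twist": 0},
    {"linear": [-0.6, 0, 0], "twist": 0},
    {"linear": [-0.6, 0, 0], "twist": 0},
  ],
  jaw=1,
)

```text
t: 9.4
tool_pos: [0.3503, -0.0624, 0.238]
orientation: [-179.9, -2.0, 83.8]
contact_force: [0.8, -0.8, 0.3]
grip_width: 0.0855
```

```bash
python3 -c "
from h import *
print(goto([.503,-.333,.245]))
f=manip.grab_frame('scene');save('s2',cv2.resize(f['pixels'][100:230,200:340],None,fx=4,fy=4))"
```

```text
t 9.40 [ 0.3503 -0.0624  0.238 ] [-179.87   -1.97   83.82] F [ 0.77 -0.76  0.29] g 0.0855
[-4.204  3.016 -0.268]
```

View pics/s2.png

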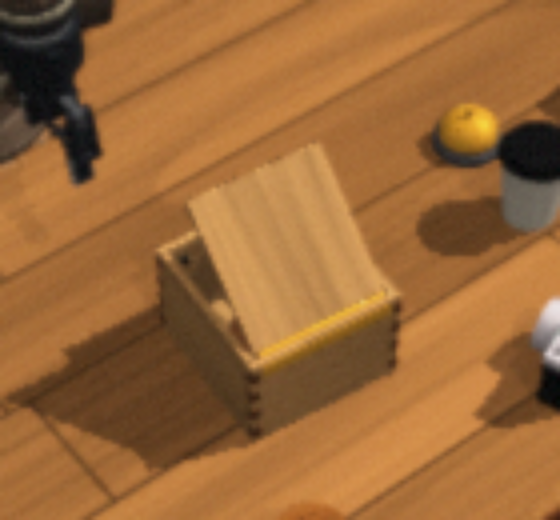

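The lid is swinging up, with its edge at about (255,170) in the crop. On to the tamper.

apply_moves(
  series=[
    {"linear": [-0.6, 0.43, 0], "twist": 0},
    {"linear": [-0.6, 0.43, 0], "twist": 0},
    {"linear": [-0.6, 0.43, 0], "twist": 0},
    {"linear": [-0.6, 0.43, 0], "twist": 0},
    {"linear": [-0.6, 0.43, 0], "twist": 0},
    {"linear": [-0.6, 0.43, 0], "twist": 0},
    {"linear": [-0.6, 0.43, 0], "twist": 0},
    {"linear": [0, 0, 0], "twist": 0},
  ],
)

```text
t: 10.45
tool_pos: [0.5036, -0.3333, 0.2266]
orientation: [-179.7, -2.0, 83.7]
contact_force: [0.1, 0.3, 0.5]
grip_width: 0.0855
```

```bash
python3 -c "
from h import *
f=manip.grab_frame('wrist');st();save('w2',f['pixels']);np.save('w2.npy',f,allow_pickle=True)
for z in (0,.02,.075): print(proj(f,[.503,-.333,z]))"
```

```text
t 10.50 [ 0.5029 -0.332   0.2273] [-179.72   -2.04   83.71] F [-0.21 -0.07  0.06] g 0.0851
(np.float64(254.5125974742068), np.float64(172.8982195374418))
(np.float64(254.53814083240377), np.float64(175.73724539527166))
(np.float64(254.62608896127819), np.float64(185.51227223776343))
```

View pics/w2.png

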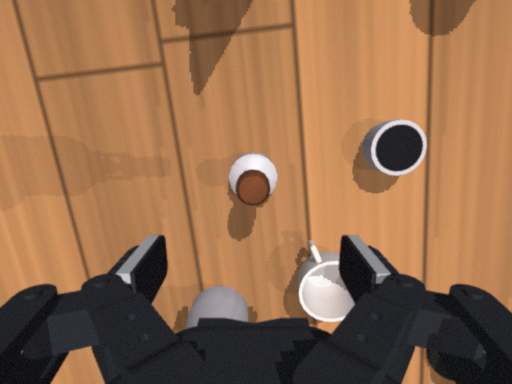

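Tamper handle at (253,187) and base at (253,178); the cup (325,290), pitcher (217,305) and leveller (395,147) are nearby. I'll measure them and check finger clearance.

```bash
python3 -c "
from h import *
f=np.load('w2.npy',allow_pickle=True).item();im=f['pixels']
hsv=cv2.cvtColor(im,cv2.COLOR_BGR2HSV)
sub=hsv[140:220,215:290].astype(int)
print(hsv[187,253],hsv[165,253],hsv[170,300],hsv[150,395])
m=((sub[...,2]<170)&(sub[...,1]>130)).astype(np.uint8); m[:22]=0
m2=(sub[...,1]<60).astype(np.uint8)
for q,n in((m,'handle'),(m2,'base')):
  cs,_=cv2.findContours(q,cv2.RETR_EXTERNAL,cv2.CHAIN_APPROX_NONE);c=max(cs,key=cv2.contourArea)
  print(n,cv2.boundingRect(c),cv2.minEnclosingCircle(c))
  (u,v),r=cv2.minEnclosingCircle(c);u+=215;v+=140
  for z in ([.072,.08] if n=='handle' else [.02,.01]): print(z,ray(f,u,v,z).round(4),r)
print('cup',ray(f,325,290,.055),'lev',ray(f,398,147,.034),'pit',ray(f,217,320,.1))
print(units(np.array([0.035,0.06,0])))
"
```

```text
[ 12 169 127] [135   2 252] [ 13 138 187] [120  14  37]
handle (12, 31, 45, 49) ((29.5, 56.0), 28.306459426879883)
0.072 [ 0.4914 -0.3434  0.072 ] 28.306459426879883
0.08 [ 0.4919 -0.3414  0.08  ] 28.306459426879883
base (14, 12, 48, 43) ((37.5141716003418, 36.31174087524414), 24.48427391052246)
0.02 [ 0.5005 -0.3334  0.02  ] 24.48427391052246
0.01 [ 0.5003 -0.3352  0.01  ] 24.48427391052246
cup [ 0.57098008 -0.47108501  0.055     ] lev [ 0.66541514 -0.31575491  0.034     ] pit [ 0.4496133  -0.46408003  0.1       ]
[1.057 0.471 0.035]
```

```bash
python3 -c "
from h import *
f=np.load('w2.npy',allow_pickle=True).item();im=f['pixels']
hsv=cv2.cvtColor(im,cv2.COLOR_BGR2HSV)
m=((hsv[...,2]<145)&(hsv[...,1]>150)).astype(np.uint8)
m[:165]=0;m[207:]=0;m[:,:225]=0;m[:,285:]=0
cs,_=cv2.findContours(m,cv2.RETR_EXTERNAL,cv2.CHAIN_APPROX_NONE);c=max(cs,key=cv2.contourArea)
b=cv2.boundingRect(c);print(b,cv2.fitEllipse(c))
u=b[0]+(b[2]-1)/2
for z in(.07,.08): print(ray(f,u,188,z))
s=manip.get_state()
print(goto([.5003,-.3335,.066]))
"
```

```text
(237, 171, 32, 34) ((252.70016479492188, 187.82855224609375), (29.82609748840332, 33.285003662109375), 6.998458385467529)
[ 0.50044266 -0.33642819  0.07      ]
[ 0.50074486 -0.33419402  0.08      ]
t 10.50 [ 0.5029 -0.332   0.2273] [-179.72   -2.04   83.71] F [-0.21 -0.07  0.06] g 0.0851
[-0.125 -0.028  2.685]
```

apply_moves(
  series=[
    {"linear": [-0.13, -0.03, 0.4], "twist": 0},
    {"linear": [0, 0, 0.5], "twist": 0},
    {"linear": [0, 0, 0.5], "twist": 0},
    {"linear": [0, 0, 0.5], "twist": 0},
    {"linear": [0, 0, 0.4], "twist": 0},
    {"linear": [0, 0, 0.25], "twist": 0},
    {"linear": [0, 0, 0.1], "twist": 0},
    {"linear": [0, 0, 0], "twist": 0},
    {"linear": [0, 0, 0], "twist": 0},
  ],
)

```text
t: 11.62
tool_pos: [0.5007, -0.3336, 0.0705]
orientation: [-179.9, -1.9, 83.8]
contact_force: [-0.7, 0.4, 0.5]
grip_width: 0.0853
```

```bash
python3 -c "
from h import *
print(goto([.5005,-.334,.065]))
f=manip.grab_frame('wrist');st();save('w3',f['pixels'])"
```

```text
t 11.62 [ 0.5007 -0.3336  0.0705] [-179.9    -1.93   83.8 ] F [-0.65  0.39  0.52] g 0.0853
[-0.01  -0.003  0.092]
t 11.68 [ 0.5007 -0.3336  0.0705] [-179.9    -1.93   83.79] F [0.07 0.11 0.49] g 0.0852
```

View pics/w3.png

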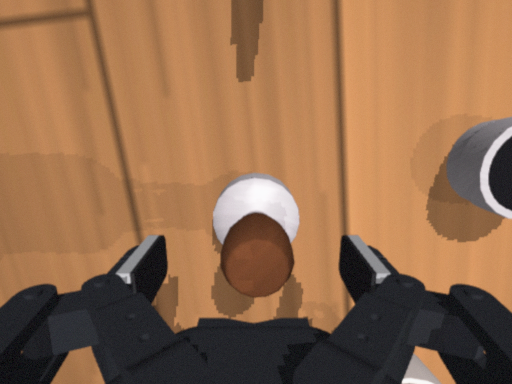

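The handle at (257,255) is about 2 mm off the jaw midline at 252.5. I'll correct that, lower to grasp height and close.

apply_moves(
  series=[
    {"linear": [-0.01, 0.03, 0.09], "twist": 0},
    {"linear": [0, 0, 0], "twist": 0},
  ],
)

```text
t: 11.92
tool_pos: [0.5019, -0.3338, 0.0637]
orientation: [-179.8, -2.0, 83.8]
contact_force: [-0.7, -0.2, -0.6]
grip_width: 0.0856
```

apply_moves(
  series=[
    {"linear": [0, 0, 0], "twist": 0},
    {"linear": [0, 0, 0], "twist": 0},
    {"linear": [0, 0, 0], "twist": 0},
    {"linear": [0, 0, 0], "twist": 0},
    {"linear": [0, 0, 0], "twist": 0},
  ],
  jaw=-1,
  grip_force=40,
)

```text
t: 12.55
tool_pos: [0.5021, -0.3339, 0.0643]
orientation: [-179.9, -2.0, 83.8]
contact_force: [0.9, 0.2, 1.0]
grip_width: 0.0341
```

```bash
python3 -c "
from h import *
f=manip.grab_frame('wrist');st();save('w4',f['pixels'])"
```

```text
t 12.60 [ 0.5022 -0.3339  0.0643] [-179.85   -1.97   83.79] F [ 1.49 -1.4   0.88] g 0.0335
```

View pics/w4.png

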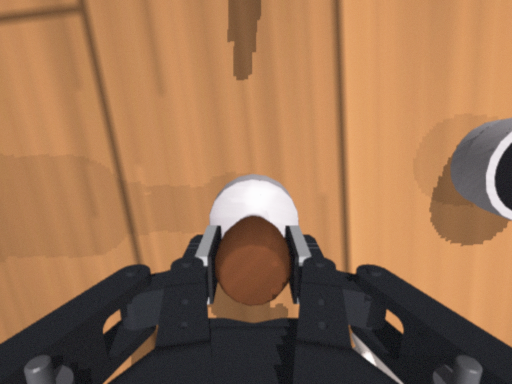

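The grasp looks good: pads at (205,265) and (297,265), handle centred at (253,260). Lifting and carrying to beside the nest to measure it.

apply_moves(
  series=[
    {"linear": [0, 0, -0.1], "twist": 0},
    {"linear": [0, 0, -0.4], "twist": 0},
    {"linear": [0, 0, -0.5], "twist": 0},
    {"linear": [0, 0, -0.5], "twist": 0},
    {"linear": [0, 0, -0.5], "twist": 0},
    {"linear": [0.3, 0, -0.5], "twist": 0},
    {"linear": [0.5, 0, -0.2], "twist": 0},
    {"linear": [0.5, 0, 0], "twist": 0},
    {"linear": [0.5, 0, 0], "twist": 0},
    {"linear": [0.5, 0, 0], "twist": 0},
  ],
)

```text
t: 13.85
tool_pos: [0.5161, -0.2013, 0.2301]
orientation: [-179.7, -2.0, 83.8]
contact_force: [-0.2, 0.3, -3.6]
grip_width: 0.0336
```

```bash
python3 -c "
from h import *
print(goto([.501,-0.002,.228]))"
```

```text
t 13.85 [ 0.5161 -0.2013  0.2301] [-179.71   -2.     83.77] F [-0.22  0.25 -3.62] g 0.0336
[ 3.271 -0.61   0.153]
```

apply_moves(
  series=[
    {"linear": [0.45, -0.08, 0], "twist": 0},
    {"linear": [0.45, -0.08, 0], "twist": 0},
    {"linear": [0.45, -0.08, 0], "twist": 0},
    {"linear": [0.45, -0.08, 0], "twist": 0},
    {"linear": [0.45, -0.08, 0], "twist": 0},
    {"linear": [0.45, -0.08, 0.05], "twist": 0},
    {"linear": [0.3, -0.08, 0.05], "twist": 0},
    {"linear": [0.1, 0, 0], "twist": 0},
    {"linear": [0, 0, 0], "twist": 0},
    {"linear": [0, 0, 0], "twist": 0},
  ],
)

```text
t: 15.1
tool_pos: [0.5035, -0.0144, 0.2313]
orientation: [-179.8, -2.0, 83.7]
contact_force: [-0.1, -0.1, -4.7]
grip_width: 0.0338
```

```bash
python3 -c "
from h import *
f=manip.grab_frame('wrist');st();save('w5',f['pixels']);np.save('w5.npy',f,allow_pickle=True)
g=manip.grab_frame('scene');save('s3',cv2.resize(g['pixels'][90:230,200:340],None,fx=4,fy=4))
print(proj(f,[.501,.071,.01]),proj(f,[.501,.071,.02]))"
```

```text
t 15.15 [ 0.5036 -0.0144  0.2312] [-179.82   -1.96   83.74] F [-0.37  0.28 -4.1 ] g 0.0332
(np.float64(244.701744643574), np.float64(102.45112786664575)) (np.float64(244.43931017833134), np.float64(101.85566505369744))
```

View pics/w5.png

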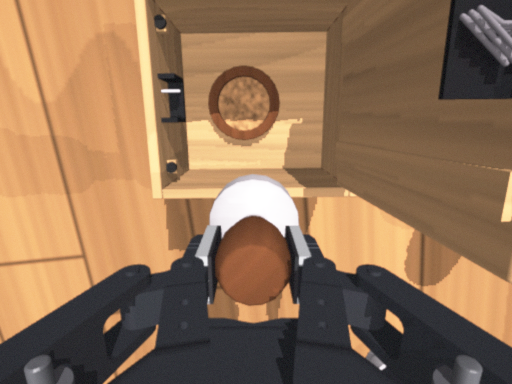

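View pics/s3.png

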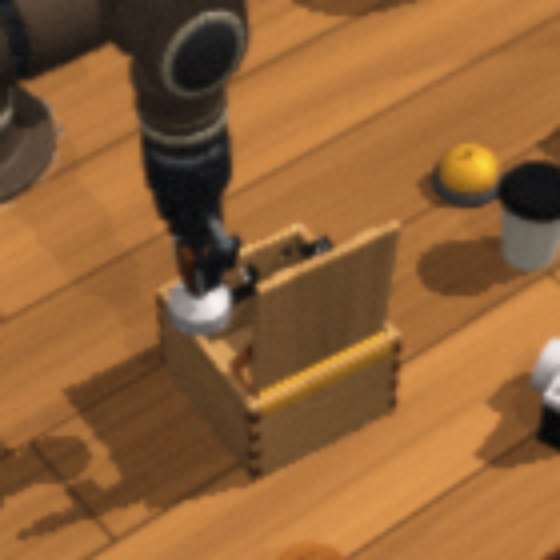

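The lid is fully open and the nest ring shows at (244,103). Now I'll fit the ring and the tamper's base.

```bash
python3 -c "
from h import *
f=np.load('w5.npy',allow_pickle=True).item();im=f['pixels']
print(np.degrees(1.65))
a=cv2.resize(im[60:150,200:290],None,fx=6,fy=6,interpolation=cv2.INTER_CUBIC)
b=cv2.resize(cv2.imread('pics/w4.png')[165:255,205:305],None,fx=6,fy=6,interpolation=cv2.INTER_CUBIC)
save('c5',a);save('c4',b)
hsv=cv2.cvtColor(im,cv2.COLOR_BGR2HSV)
for p in [(213,103),(276,103),(244,70),(244,137)]: print(hsv[p[1],p[0]])
"
```

```text
94.53803619658582
[ 11 149 103]
[ 11 144  92]
[  9 146 101]
[ 10 152 148]
```

View pics/c5.png

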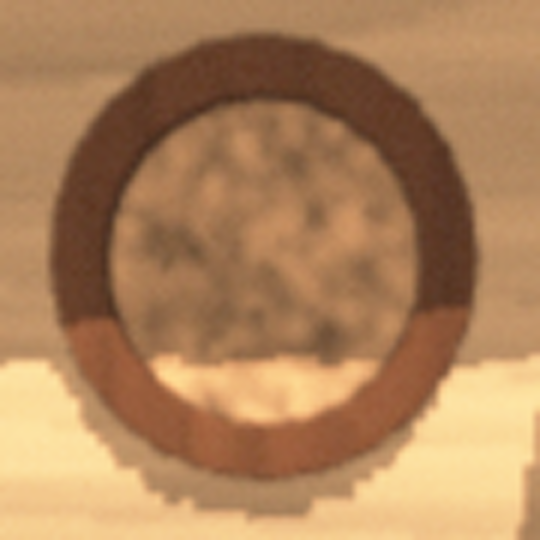

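View pics/c4.png

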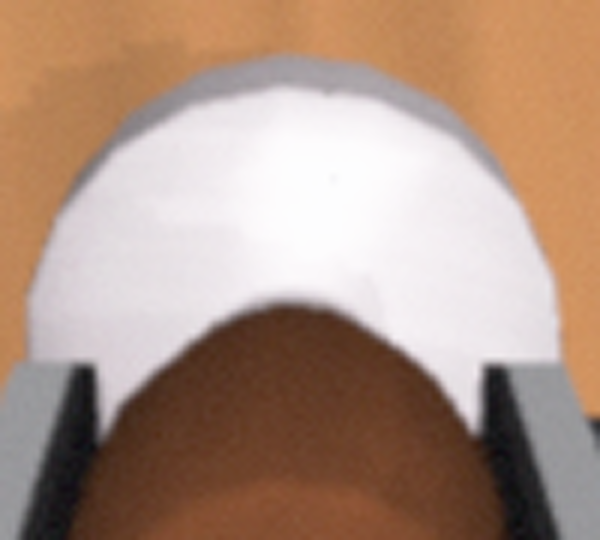

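```bash
cat > m.py <<'E'
from h import *
from scipy.optimize import least_squares
f=np.load('w5.npy',allow_pickle=True).item()
def pose(p,o): return np.array(p),Ro.from_euler('xyz',o,degrees=True).as_matrix()
p5,R5=pose([.5036,-.0144,.2312],[-179.82,-1.96,83.74]); p4,R4=pose([.5022,-.3339,.0643],[-179.85,-1.97,83.79])
# camera for w4: same camera fixed to the tool
Rct=f["R"]@R5; tct=f["R"]@p5+f["t"]
f4=dict(f); f4["R"]=Rct@R4.T; f4["t"]=tct-f4["R"]@p4
def fit(fr,pts,s,o,z,r):
    P=np.array([ray(fr,*un(*q,s,*o),z)[:2] for q in pts])
    k=least_squares(lambda c:np.hypot(*(P-c).T)-r,P.mean(0)).x
    res=np.hypot(*(P-k).T)-r; return k.round(4),(res*1e3).round(1)
up=[(28,320),(60,210),(118,145),(200,100),(300,88),(385,95),(465,140),(520,200),(550,270),(560,320)]
lo=[(200,78),(290,55),(380,68),(450,110),(500,165)]
a=fit(f4,up,6,(205,165),.02,.029);b=fit(f4,lo,6,(205,165),0,.029)
print("base rim",a,"foot rim",b)
out=[(53,250),(475,260),(265,35),(265,478),(110,115),(415,105),(95,385),(440,385)]
inn=[(112,255),(415,260),(262,98),(265,425),(160,145),(365,140),(155,370),(385,370)]
print("nest out",fit(f,out,6,(200,60),.02,.041),"in",fit(f,inn,6,(200,60),.02,.030))
E
python3 m.py
```

```text
base rim (array([ 0.5006, -0.3349]), array([-0.5,  0. ,  0. , -0. , -0.4,  0.4,  0.2,  0. , -0.4, -0.3])) foot rim (array([ 0.5007, -0.3355]), array([-0.3,  0.2,  0.3, -0.1, -0.2]))
nest out (array([0.5001, 0.069 ]), array([-0.6, -1.3, -0.3, -1.1, -1.6, -1. , -1.1, -0.8])) in (array([0.5001, 0.0689]), array([-0.8, -1.6, -0.1, -0.4, -0.8, -0.7, -1.2, -0.1]))
```

```bash
python3 -c "
from h import *
print(goto([.5016,.0703,.228]),goto([.5016,.0703,.103]))"
```

```text
t 15.20 [ 0.5035 -0.0144  0.2312] [-179.82   -1.97   83.73] F [-1.11 -0.09 -4.64] g 0.0340
t 15.20 [ 0.5035 -0.0144  0.2312] [-179.82   -1.97   83.73] F [-1.11 -0.09 -4.64] g 0.0340
[ 1.397 -0.186  0.103] [ 1.325 -0.179  2.185]
```

apply_moves(
  series=[
    {"linear": [0.3, -0.05, 0], "twist": 0},
    {"linear": [0.4, -0.05, 0], "twist": 0},
    {"linear": [0.4, -0.05, 0], "twist": 0},
    {"linear": [0.225, -0.03, 0], "twist": 0},
    {"linear": [0, 0, 0.2], "twist": 0},
    {"linear": [0, 0, 0.4], "twist": 0},
    {"linear": [0, 0, 0.4], "twist": 0},
    {"linear": [0, 0, 0.4], "twist": 0},
    {"linear": [0, 0, 0.4], "twist": 0},
    {"linear": [0, 0, 0.25], "twist": 0},
    {"linear": [0, 0, 0.1], "twist": 0},
    {"linear": [0, 0, 0], "twist": 0},
  ],
)

```text
t: 16.7
tool_pos: [0.5014, 0.0707, 0.1051]
orientation: [-179.8, -2.0, 83.8]
contact_force: [0.6, 0.3, -4.3]
grip_width: 0.034
```

```bash
python3 -c "
from h import *
print(goto([.5016,.0703,.103]))
f=manip.grab_frame('wrist');st();save('w6',f['pixels']);np.save('w6.npy',f,allow_pickle=True)
save('c6',cv2.resize(f['pixels'][130:260,190:320],None,fx=4.5,fy=4.5,interpolation=cv2.INTER_CUBIC))
"
```

```text
t 16.70 [0.5014 0.0707 0.1051] [-179.81   -1.97   83.78] F [ 0.64  0.26 -4.33] g 0.0340
[-0.008  0.005  0.035]
t 16.75 [0.5017 0.0708 0.1056] [-179.86   -1.98   83.79] F [-0.17  0.1  -4.93] g 0.0336
```

View pics/c6.png

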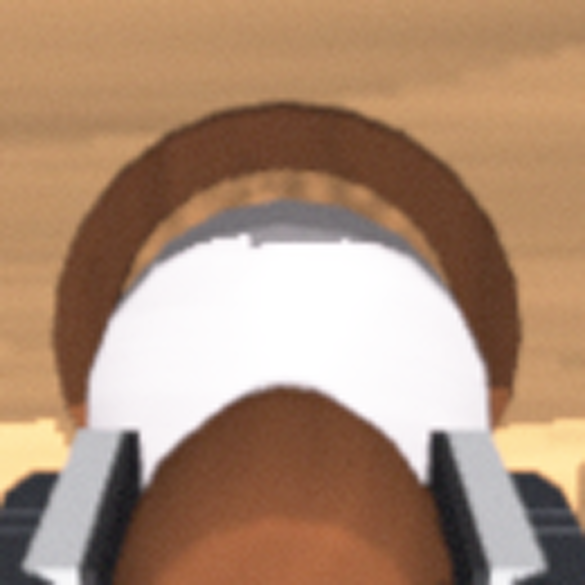

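```bash
cat > m2.py <<'E'
import m; from m import *
g=np.load('w6.npy',allow_pickle=True).item()
out=[(55,335),(63,270),(100,190),(160,135),(215,112),(287,102),(350,112),(420,145),(470,195),(508,260),(521,335)]
inn=[(130,270),(160,228),(200,193),(240,175),(287,168),(335,175),(375,190),(415,225),(440,260)]
O=(190,130)
for z in(.02,.018,.015): print(z,fit(g,out,4.5,O,z,.041),fit(g,inn,4.5,O,z,.030))
zf=.1054-.0643
up=[(88,375),(105,315),(130,280),(165,252),(200,243),(400,252),(445,290),(475,330),(490,385)]
lo=[(200,228),(240,208),(290,200),(335,206),(380,223),(420,250)]
print("rim",fit(g,up,4.5,O,zf+.02,.029),"foot",fit(g,lo,4.5,O,zf,.029))
E
python3 m2.py
```

```text
base rim (array([ 0.5006, -0.3349]), array([-0.5,  0. ,  0. , -0. , -0.4,  0.4,  0.2,  0. , -0.4, -0.3])) foot rim (array([ 0.5007, -0.3355]), array([-0.3,  0.2,  0.3, -0.1, -0.2]))
nest out (array([0.5001, 0.069 ]), array([-0.6, -1.3, -0.3, -1.1, -1.6, -1. , -1.1, -0.8])) in (array([0.5001, 0.0689]), array([-0.8, -1.6, -0.1, -0.4, -0.8, -0.7, -1.2, -0.1]))
0.02 (array([0.4995, 0.0697]), array([-0.9, -0.8,  0.1,  0.5,  0.3,  0.3,  0. , -0.2, -0.7, -0.4, -0.2])) (array([0.4999, 0.0696]), array([-0.1, -0.4, -0. ,  0.2,  0.2,  0.1,  0.3, -0.3, -0.3]))
0.018 (array([0.4995, 0.0696]), array([-0.6, -0.6,  0.1,  0.5,  0.2,  0.2, -0.1, -0.2, -0.6, -0.2,  0.1])) (array([0.4999, 0.0694]), array([ 0. , -0.4, -0.1,  0.1,  0.2,  0. ,  0.3, -0.2, -0.2]))
0.015 (array([0.4995, 0.0695]), array([-0. , -0.2,  0.2,  0.4,  0.1,  0. , -0.2, -0.2, -0.5,  0.1,  0.7])) (array([0.4998, 0.069 ]), array([ 0.2, -0.3, -0.1,  0. ,  0.1, -0. ,  0.2, -0.2, -0. ]))
rim (array([0.4997, 0.0703]), array([-0.2,  0.5,  0.6,  0.4, -1. , -0.2, -0.1,  0.4,  0.3])) foot (array([0.5006, 0.0688]), array([-0.3,  0.2,  0.2, -0. , -0.1, -0. ]))
```

```bash
python3 -c "
from h import *
print(goto([.5013,.0706,.0865]),units([0,0,-.001]))"
```

```text
t 16.75 [0.5017 0.0708 0.1056] [-179.86   -1.98   83.79] F [-0.17  0.1  -4.93] g 0.0336
[-0.016 -0.006  0.318] [-0.001  0.     0.017]
```

apply_moves(
  series=[
    {"linear": [-0.008, -0.006, 0.1], "twist": 0},
    {"linear": [-0.004, 0, 0.1], "twist": 0},
    {"linear": [-0.002, 0, 0.06], "twist": 0},
    {"linear": [-0.001, 0, 0.03], "twist": 0},
    {"linear": [0, 0, 0], "twist": 0},
  ],
)

```text
t: 17.38
tool_pos: [0.5009, 0.0707, 0.0876]
orientation: [-179.8, -2.0, 83.8]
contact_force: [-0.2, -0.4, -4.2]
grip_width: 0.0334
```

apply_moves(
  series=[
    {"linear": [-0.001, 0, 0.025], "twist": 0},
    {"linear": [-0.001, 0, 0.025], "twist": 0},
    {"linear": [0, 0, 0], "twist": 0},
  ],
)

```text
t: 17.75
tool_pos: [0.5009, 0.0706, 0.0846]
orientation: [-179.8, -2.0, 83.8]
contact_force: [0.1, 0.2, -4.7]
grip_width: 0.0334
```

```bash
python3 -c "
from h import *
print(goto([.5013,.0706,.0743]))"
```

```text
t 17.75 [0.5009 0.0706 0.0846] [-179.81   -1.98   83.79] F [ 0.07  0.22 -4.73] g 0.0334
[-0.006  0.008  0.171]
```

apply_moves(
  series=[
    {"linear": [-0.001, 0.005, 0.015], "twist": 0},
    {"linear": [0, 0, 0.015], "twist": 0},
    {"linear": [0, 0, 0], "twist": 0},
  ],
)

```text
t: 18.12
tool_pos: [0.5012, 0.0706, 0.0828]
orientation: [-179.8, -2.0, 83.8]
contact_force: [-0.7, -0.6, -4.2]
grip_width: 0.0337
```

apply_moves(
  series=[
    {"linear": [0, 0, 0.012], "twist": 0},
    {"linear": [0, 0, 0], "twist": 0},
  ],
)

```text
t: 18.38
tool_pos: [0.5011, 0.0706, 0.0821]
orientation: [-179.8, -2.0, 83.8]
contact_force: [0.2, 0.3, -5.0]
grip_width: 0.0335
```

No contact at 2 mm below ring level, so it is entering the nest. Continuing gently.

apply_moves(
  series=[
    {"linear": [-0.001, 0, 0.02], "twist": 0},
    {"linear": [0, 0, 0.02], "twist": 0},
    {"linear": [0, 0, 0], "twist": 0},
  ],
)

```text
t: 18.75
tool_pos: [0.5011, 0.0706, 0.0796]
orientation: [-179.8, -2.0, 83.8]
contact_force: [1.1, 0.4, -4.9]
grip_width: 0.0336
```

apply_moves(
  series=[
    {"linear": [-0.001, 0, 0.02], "twist": 0},
    {"linear": [0, 0, 0.02], "twist": 0},
    {"linear": [0, 0, 0], "twist": 0},
  ],
)

```text
t: 19.12
tool_pos: [0.5011, 0.0707, 0.0772]
orientation: [-179.8, -2.0, 83.8]
contact_force: [-0.0, -0.8, -4.2]
grip_width: 0.0336
```

apply_moves(
  series=[
    {"linear": [-0.001, 0, 0.015], "twist": 0},
    {"linear": [0, 0, 0.01], "twist": 0},
    {"linear": [0, 0, 0], "twist": 0},
  ],
)

```text
t: 19.5
tool_pos: [0.5011, 0.0707, 0.0758]
orientation: [-179.8, -2.0, 83.8]
contact_force: [0.2, 1.0, -4.5]
grip_width: 0.0334
```

apply_moves(
  series=[
    {"linear": [0, 0, 0.012], "twist": 0},
    {"linear": [0, 0, 0], "twist": 0},
  ],
)

```text
t: 19.75
tool_pos: [0.5012, 0.0707, 0.0751]
orientation: [-179.8, -2.0, 83.8]
contact_force: [0.3, 0.4, -4.5]
grip_width: 0.0333
```

apply_moves(
  series=[
    {"linear": [0, 0, 0.01], "twist": 0},
    {"linear": [0, 0, 0], "twist": 0},
  ],
)

```text
t: 20.0
tool_pos: [0.5012, 0.0707, 0.0745]
orientation: [-179.8, -2.0, 83.8]
contact_force: [0.5, -0.6, -4.9]
grip_width: 0.0333
```

apply_moves(
  series=[
    {"linear": [0, 0, 0.01], "twist": 0},
    {"linear": [0, 0, 0], "twist": 0},
  ],
)

```text
t: 20.25
tool_pos: [0.5013, 0.0708, 0.0743]
orientation: [-179.8, -2.0, 83.8]
contact_force: [-0.2, 0.3, -1.3]
grip_width: 0.0335
```

It landed at exactly 0.0743 with a light touch. Releasing with a limited opening, because of the catch.

apply_moves(
  series=[
    {"linear": [0, 0, 0], "twist": 0},
    {"linear": [0, 0, 0], "twist": 0},
    {"linear": [0, 0, 0], "twist": 0},
    {"linear": [0, 0, -0.1], "twist": 0},
    {"linear": [0, 0, -0.3], "twist": 0},
    {"linear": [0, 0, -0.5], "twist": 0},
    {"linear": [0, 0, -0.5], "twist": 0},
    {"linear": [0, 0, -0.5], "twist": 0},
    {"linear": [0, 0, -0.4], "twist": 0},
    {"linear": [0, 0, -0.2], "twist": 0},
    {"linear": [0, 0, 0], "twist": 0},
  ],
  jaw=0.3,
)

```text
t: 21.62
tool_pos: [0.5015, 0.0656, 0.2245]
orientation: [-179.9, -2.0, 83.8]
contact_force: [0.1, -0.7, -0.2]
grip_width: 0.0557
```

```bash
python3 -c "
from h import *
f=manip.grab_frame('wrist');st();save('w7',f['pixels']);np.save('w7.npy',f,allow_pickle=True)
g=manip.grab_frame('scene');save('s4',cv2.resize(g['pixels'][60:230,200:370],None,fx=3.5,fy=3.5))
"
```

```text
t 21.68 [0.5011 0.0655 0.2235] [-179.81   -1.98   83.79] F [ 0.44  0.2  -0.15] g 0.0559
```

View pics/w7.png

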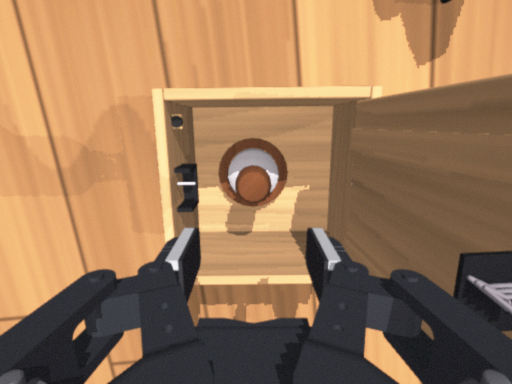

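View pics/s4.png

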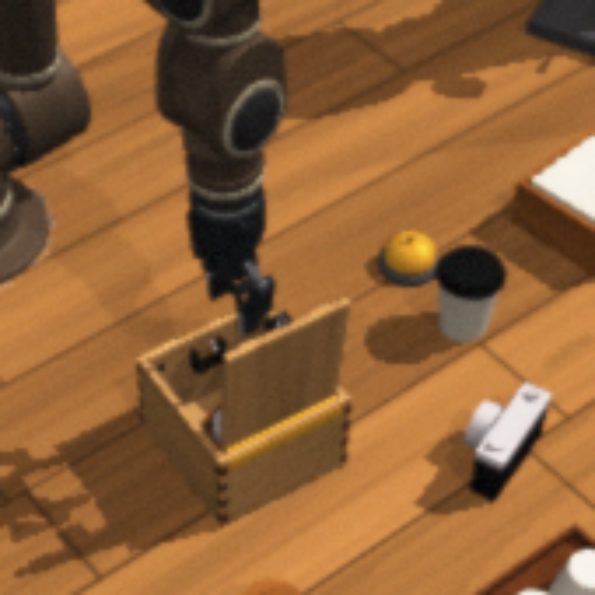

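The tamper is seated concentrically in the ring, about (253,175), and the lid is still upright. Now I'll go over the lid and behind it, with the fingers shut.

apply_moves(
  series=[
    {"linear": [0, 0, -0.3], "twist": 0},
    {"linear": [0, 0, -0.5], "twist": 0},
    {"linear": [0, 0, -0.5], "twist": 0},
    {"linear": [0, 0, -0.5], "twist": 0},
    {"linear": [0, 0, -0.1], "twist": 0},
    {"linear": [0, 0, 0], "twist": 0},
  ],
  jaw=-1,
)

```text
t: 22.48
tool_pos: [0.501, 0.0616, 0.3366]
orientation: [-179.8, -2.0, 83.8]
contact_force: [0.7, 0.9, -1.0]
grip_width: -0.0001
```

```bash
python3 -c "
from h import *
print(goto([.632,.0585,.335]))
s=manip.get_state();print(s['joint_positions'])"
```

```text
t 22.48 [0.501  0.0616 0.3366] [-179.75   -1.96   83.79] F [ 0.69  0.94 -1.03] g -0.0001
[0.183 2.176 0.024]
[  5.91138794   5.92590196   7.7580518   91.66234168   1.97203298
 102.12104037]
```

apply_moves(
  series=[
    {"linear": [0.04, 0.3, 0], "twist": 0},
    {"linear": [0.04, 0.5, 0], "twist": 0},
    {"linear": [0.04, 0.5, 0], "twist": 0},
    {"linear": [0.04, 0.5, 0], "twist": 0},
    {"linear": [0.02, 0.4, 0], "twist": 0},
    {"linear": [0, 0, 0], "twist": 0},
  ],
)

```text
t: 23.22
tool_pos: [0.6342, 0.058, 0.3343]
orientation: [-179.6, -1.9, 83.8]
contact_force: [-0.8, 0.5, 0.3]
grip_width: 0.0002
```

```bash
python3 -c "
from h import *
print(goto([.632,.0585,.278]))
g=manip.grab_frame('scene');save('s5',cv2.resize(g['pixels'][60:230,200:370],None,fx=3.5,fy=3.5))
f=manip.grab_frame('wrist');save('w8',f['pixels'])
"
```

```text
t 23.23 [0.6342 0.058  0.3343] [-179.56   -1.93   83.77] F [-0.79  0.55  0.32] g 0.0002
[-0.027 -0.03   0.939]
```

View pics/s5.png

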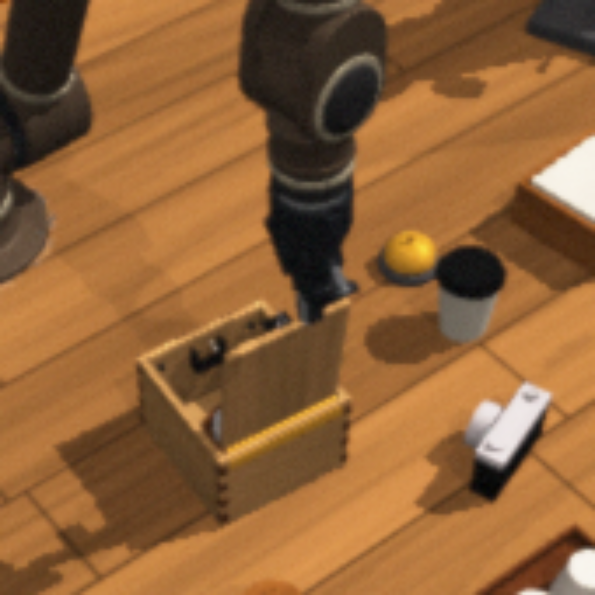

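View pics/w8.png

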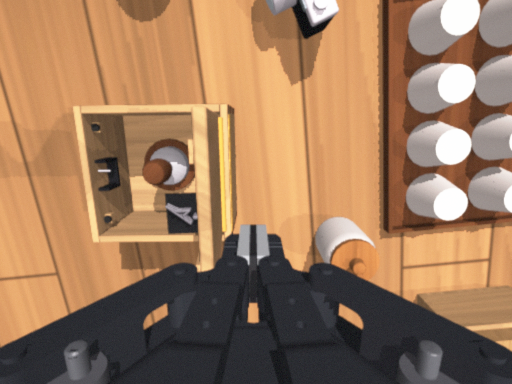

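The lid edge is at columns 197–217 and the fingers at 253, so they are about 20 mm behind the lid and clear to descend.

apply_moves(
  series=[
    {"linear": [0, 0, 0.2], "twist": 0},
    {"linear": [0, 0, 0.3], "twist": 0},
    {"linear": [0, 0, 0.3], "twist": 0},
    {"linear": [-0.03, -0.03, 0.15], "twist": 0},
    {"linear": [0, -0.05, 0], "twist": 0},
    {"linear": [0, -0.08, 0], "twist": 0},
    {"linear": [0, -0.08, 0], "twist": 0},
  ],
)

```text
t: 24.2
tool_pos: [0.6188, 0.0599, 0.2816]
orientation: [-179.9, -2.0, 83.8]
contact_force: [0.9, 0.1, 0.2]
grip_width: -0.0
```

```bash
python3 -c "
from h import *
st()
g=manip.grab_frame('scene');save('s6',cv2.resize(g['pixels'][60:230,200:370],None,fx=3.5,fy=3.5))
"
```

```text
t 24.20 [0.6188 0.0599 0.2816] [-179.89   -1.99   83.8 ] F [0.87 0.06 0.17] g -0.0000
```

View pics/s6.png

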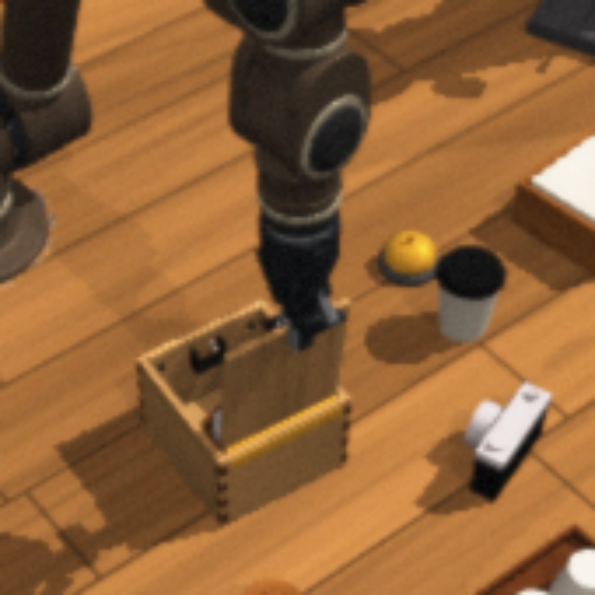

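```bash
python3 -c "
from h import *
th=np.arange(94.5,-0.1,-4.5);r=np.interp(th,[0,90],[.131,.145])
x=.085-r*np.cos(np.radians(th));z=.134+r*np.sin(np.radians(th))
for i in range(1,len(th)):
  d=x[i]-x[i-1];print(th[i],x[i].round(4),z[i].round(4),units(np.array([d*.9965,-d*.0837,z[i]-z[i-1]])))"
```

```text
90.0 0.085 0.279 [-0.004 -0.19  -0.007]
85.5 0.0737 0.2779 [-0.005 -0.189  0.019]
81.0 0.0625 0.2758 [-0.006 -0.186  0.034]
76.5 0.0516 0.273 [-0.006 -0.181  0.048]
72.0 0.0411 0.2692 [-0.006 -0.176  0.062]
67.5 0.0309 0.2647 [-0.007 -0.17   0.075]
63.0 0.0211 0.2595 [-0.007 -0.163  0.088]
58.5 0.0118 0.2535 [-0.007 -0.154  0.1  ]
54.0 0.0031 0.2468 [-0.007 -0.145  0.111]
49.5 -0.0051 0.2395 [-0.008 -0.135  0.122]
45.0 -0.0126 0.2316 [-0.008 -0.125  0.132]
40.5 -0.0194 0.2232 [-0.008 -0.113  0.14 ]
36.0 -0.0255 0.2143 [-0.008 -0.101  0.148]
31.5 -0.0309 0.205 [-0.008 -0.089  0.155]
27.0 -0.0355 0.1954 [-0.007 -0.076  0.16 ]
22.5 -0.0393 0.1855 [-0.007 -0.063  0.165]
18.0 -0.0423 0.1753 [-0.007 -0.049  0.169]
13.5 -0.0444 0.1651 [-0.007 -0.036  0.171]
9.0 -0.0458 0.1547 [-0.007 -0.022  0.173]
4.5 -0.0463 0.1443 [-0.006 -0.008  0.173]
0.0 -0.046 0.134 [-0.006  0.005  0.172]
```

apply_moves(
  series=[
    {"linear": [0, -0.06, 0.02], "twist": 0},
    {"linear": [0, -0.06, 0.02], "twist": 0},
    {"linear": [0, -0.06, 0], "twist": 0},
    {"linear": [0, -0.06, 0], "twist": 0},
    {"linear": [0, -0.06, 0], "twist": 0},
    {"linear": [0, -0.07, 0], "twist": 0},
  ],
)

```text
t: 25.0
tool_pos: [0.5966, 0.0622, 0.2782]
orientation: [-179.8, -2.0, 83.8]
contact_force: [2.6, -0.4, -0.2]
grip_width: -0.0001
```

apply_moves(
  series=[
    {"linear": [-0.002, -0.09, 0.01], "twist": 0},
    {"linear": [-0.003, -0.09, 0.01], "twist": 0},
    {"linear": [-0.003, -0.09, 0.017], "twist": 0},
  ],
)

```text
t: 25.38
tool_pos: [0.5804, 0.0638, 0.2763]
orientation: [-179.8, -2.0, 83.8]
contact_force: [3.1, -0.9, 2.6]
grip_width: -0.0
```

```bash
python3 -c "
from h import *
st()
g=manip.grab_frame('scene');save('s7',cv2.resize(g['pixels'][60:230,200:370],None,fx=3.5,fy=3.5))
"
```

```text
t 25.38 [0.5804 0.0638 0.2763] [-179.83   -1.99   83.8 ] F [ 3.06 -0.88  2.63] g -0.0000
```

View pics/s7.png

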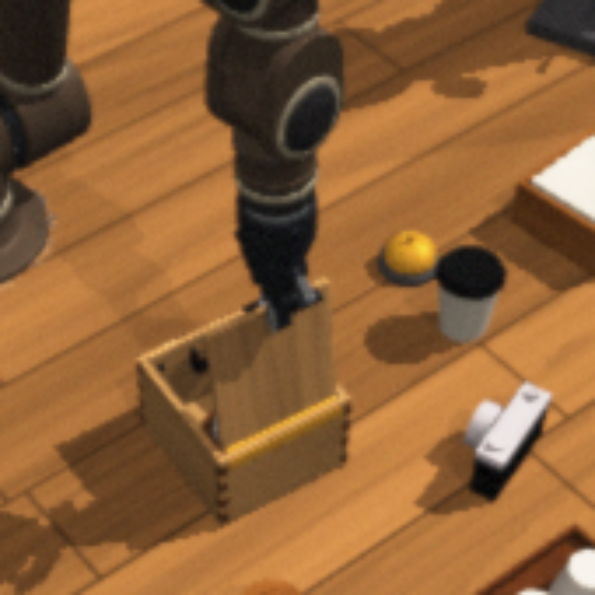

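The lid follows the fingers with about 4 N. Continuing along the arc.

apply_moves(
  series=[
    {"linear": [-0.003, -0.09, 0.02], "twist": 0},
    {"linear": [-0.003, -0.09, 0.024], "twist": 0},
    {"linear": [-0.003, -0.09, 0.024], "twist": 0},
    {"linear": [-0.003, -0.088, 0.031], "twist": 0},
    {"linear": [-0.003, -0.088, 0.031], "twist": 0},
    {"linear": [-0.003, -0.085, 0.037], "twist": 0},
    {"linear": [-0.003, -0.085, 0.038], "twist": 0},
  ],
)

```text
t: 26.3
tool_pos: [0.5435, 0.0668, 0.2639]
orientation: [-179.8, -2.0, 83.8]
contact_force: [3.2, 0.5, 4.6]
grip_width: 0.0002
```

apply_moves(
  series=[
    {"linear": [-0.003, -0.082, 0.044], "twist": 0},
    {"linear": [-0.003, -0.082, 0.044], "twist": 0},
    {"linear": [-0.003, -0.077, 0.05], "twist": 0},
    {"linear": [-0.003, -0.077, 0.05], "twist": 0},
    {"linear": [-0.003, -0.073, 0.055], "twist": 0},
    {"linear": [-0.003, -0.073, 0.056], "twist": 0},
  ],
)

```text
t: 27.05
tool_pos: [0.5156, 0.0693, 0.246]
orientation: [-179.8, -2.0, 83.8]
contact_force: [2.0, 0.1, 5.6]
grip_width: -0.0003
```

```bash
cat > b.py <<'E'
from h import *
s=st();p=s["tool_pos"];dx,dy=p[0]-.5118,p[1]-.0685
bx=dx*.9965-dy*.0837;by=dx*.0837+dy*.9965
print("box",round(bx,4),round(by,4),"corner ang",np.degrees(np.arctan2(p[2]-.134,.085-bx)).round(1),"r",np.hypot(p[2]-.134,.085-bx).round(4))
E
python3 b.py
```

```text
t 27.05 [0.5156 0.0693 0.246 ] [-179.81   -1.97   83.79] F [2.05 0.11 5.61] g -0.0003
box 0.0038 0.0012 corner ang 54.0 r 0.1384
```

apply_moves(
  series=[
    {"linear": [-0.004, -0.068, 0.061], "twist": 0},
    {"linear": [-0.004, -0.068, 0.061], "twist": 0},
    {"linear": [-0.004, -0.063, 0.066], "twist": 0},
    {"linear": [-0.004, -0.063, 0.066], "twist": 0},
    {"linear": [-0.004, -0.057, 0.07], "twist": 0},
    {"linear": [-0.004, -0.057, 0.07], "twist": 0},
    {"linear": [-0.004, -0.05, 0.074], "twist": 0},
    {"linear": [-0.004, -0.05, 0.074], "twist": 0},
  ],
)

```text
t: 28.05
tool_pos: [0.4868, 0.0718, 0.2136]
orientation: [-179.8, -2.0, 83.8]
contact_force: [0.4, 0.3, 7.2]
grip_width: 0.0004
```

apply_moves(
  series=[
    {"linear": [-0.004, -0.045, 0.077], "twist": 0},
    {"linear": [-0.004, -0.045, 0.077], "twist": 0},
    {"linear": [-0.004, -0.038, 0.08], "twist": 0},
    {"linear": [-0.004, -0.038, 0.08], "twist": 0},
    {"linear": [-0.003, -0.032, 0.082], "twist": 0},
    {"linear": [-0.003, -0.031, 0.082], "twist": 0},
  ],
)

```text
t: 28.8
tool_pos: [0.4724, 0.0729, 0.1848]
orientation: [-179.7, -2.0, 83.8]
contact_force: [-2.5, 0.2, 7.7]
grip_width: 0.0001
```

```bash
python3 b.py; python3 -c "
from h import *
g=manip.grab_frame('scene');save('s8',cv2.resize(g['pixels'][60:230,200:370],None,fx=3.5,fy=3.5))
"
```

```text
t 28.80 [0.4724 0.0729 0.1848] [-179.71   -1.99   83.8 ] F [-2.54  0.17  7.71] g 0.0001
box -0.0396 0.0011 corner ang 22.2 r 0.1346
```

View pics/s8.png

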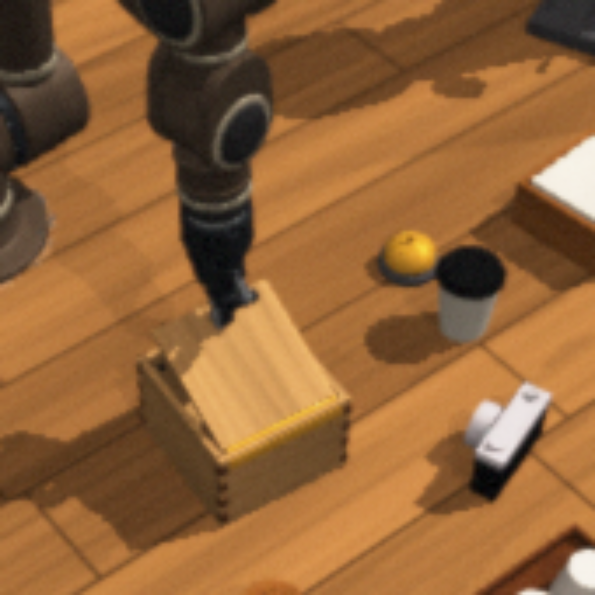

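apply_moves(
  series=[
    {"linear": [-0.003, -0.025, 0.084], "twist": 0},
    {"linear": [-0.003, -0.025, 0.084], "twist": 0},
    {"linear": [-0.003, -0.02, 0.085], "twist": 0},
    {"linear": [-0.003, -0.018, 0.085], "twist": 0},
    {"linear": [-0.003, -0.012, 0.07], "twist": 0},
    {"linear": [-0.003, -0.01, 0.07], "twist": 0},
    {"linear": [-0.002, -0.006, 0.05], "twist": 0},
    {"linear": [0, -0.003, 0.03], "twist": 0},
  ],
)

```text
t: 29.85
tool_pos: [0.4645, 0.0737, 0.1508]
orientation: [-179.6, -2.0, 83.8]
contact_force: [-4.0, 0.6, 6.0]
grip_width: 0.0001
```

```bash
python3 b.py
```

```text
t 29.85 [0.4645 0.0737 0.1508] [-179.61   -1.97   83.79] F [-4.02  0.64  6.04] g 0.0001
box -0.0476 0.0012 corner ang 7.2 r 0.1336
```

apply_moves(
  series=[
    {"linear": [-0.001, 0, 0.022], "twist": 0},
    {"linear": [-0.001, 0, 0.022], "twist": 0},
    {"linear": [-0.001, 0, 0.02], "twist": 0},
    {"linear": [-0.001, 0, 0.02], "twist": 0},
    {"linear": [-0.001, 0, 0.02], "twist": 0},
    {"linear": [-0.001, 0, 0.02], "twist": 0},
    {"linear": [-0.001, 0, 0.02], "twist": 0},
    {"linear": [-0.001, 0, 0.02], "twist": 0},
    {"linear": [-0.001, 0, 0.02], "twist": 0},
    {"linear": [0, 0, 0.02], "twist": 0},
  ],
)

```text
t: 31.1
tool_pos: [0.4641, 0.0736, 0.1386]
orientation: [-179.6, -2.0, 83.8]
contact_force: [-4.3, 1.6, 6.7]
grip_width: 0.0001
```

apply_moves(
  series=[
    {"linear": [0, 0, 0.02], "twist": 0},
    {"linear": [0, 0, 0.02], "twist": 0},
    {"linear": [0, 0, 0], "twist": 0},
  ],
)

```text
t: 31.48
tool_pos: [0.4641, 0.0736, 0.1361]
orientation: [-179.6, -2.0, 83.8]
contact_force: [-4.5, 0.1, 6.4]
grip_width: -0.0003
```

apply_moves(
  series=[
    {"linear": [0, 0, 0.018], "twist": 0},
    {"linear": [0, 0, 0.018], "twist": 0},
    {"linear": [0, 0, 0], "twist": 0},
  ],
)

```text
t: 31.85
tool_pos: [0.4641, 0.0736, 0.134]
orientation: [-179.6, -2.0, 83.8]
contact_force: [-4.1, 0.1, 6.4]
grip_width: -0.0002
```

apply_moves(
  series=[
    {"linear": [0, 0, 0.015], "twist": 0},
    {"linear": [0, 0, 0.01], "twist": 0},
    {"linear": [0, 0, 0], "twist": 0},
  ],
)

```text
t: 32.22
tool_pos: [0.4642, 0.0736, 0.1325]
orientation: [-179.6, -1.9, 83.8]
contact_force: [-3.9, -0.0, 5.1]
grip_width: 0.0002
```

apply_moves(
  series=[
    {"linear": [0, 0, 0.01], "twist": 0},
    {"linear": [0, 0, 0], "twist": 0},
  ],
)

```text
t: 32.48
tool_pos: [0.4642, 0.0736, 0.1318]
orientation: [-179.6, -1.9, 83.8]
contact_force: [-4.2, -0.3, 4.9]
grip_width: -0.0001
```

apply_moves(
  series=[
    {"linear": [0, 0, 0.008], "twist": 0},
    {"linear": [0, 0, 0], "twist": 0},
  ],
)

```text
t: 32.72
tool_pos: [0.4642, 0.0736, 0.1312]
orientation: [-179.6, -1.9, 83.8]
contact_force: [-3.9, 0.3, 4.2]
grip_width: -0.0
```

apply_moves(
  series=[
    {"linear": [0, 0, 0.008], "twist": 0},
    {"linear": [0, 0, 0], "twist": 0},
  ],
)

```text
t: 32.98
tool_pos: [0.4652, 0.0736, 0.1312]
orientation: [-179.7, -2.0, 83.8]
contact_force: [-4.4, -0.4, 6.4]
grip_width: 0.0001
```

apply_moves(
  series=[
    {"linear": [0, 0, 0.006], "twist": 0},
    {"linear": [0, 0, 0], "twist": 0},
  ],
)

```text
t: 33.22
tool_pos: [0.4652, 0.0736, 0.131]
orientation: [-179.7, -2.0, 83.8]
contact_force: [-5.7, -0.4, 6.1]
grip_width: 0.0
```

apply_moves(
  series=[
    {"linear": [0, 0, 0.006], "twist": 0},
    {"linear": [0, 0, 0], "twist": 0},
  ],
)

```text
t: 33.48
tool_pos: [0.4652, 0.0736, 0.1306]
orientation: [-179.7, -2.0, 83.8]
contact_force: [-4.5, -0.4, 5.5]
grip_width: 0.0004
```

apply_moves(
  series=[
    {"linear": [0, 0, 0.006], "twist": 0},
    {"linear": [0, 0, 0], "twist": 0},
  ],
)

```text
t: 33.72
tool_pos: [0.4652, 0.0736, 0.1302]
orientation: [-179.7, -1.9, 83.8]
contact_force: [-5.9, -0.1, 5.5]
grip_width: 0.0001
```

apply_moves(
  series=[
    {"linear": [0, 0, 0.006], "twist": 0},
    {"linear": [0, 0, 0], "twist": 0},
  ],
)

```text
t: 33.98
tool_pos: [0.4652, 0.0736, 0.1301]
orientation: [-179.7, -1.9, 83.8]
contact_force: [-6.1, -0.7, 8.5]
grip_width: 0.0
```

apply_moves(
  series=[
    {"linear": [0, 0, 0.006], "twist": 0},
    {"linear": [0, 0, 0], "twist": 0},
  ],
)

```text
t: 34.22
tool_pos: [0.4653, 0.0736, 0.1301]
orientation: [-179.7, -2.0, 83.8]
contact_force: [-6.5, 0.3, 9.9]
grip_width: -0.0
```

Hard stop felt at 0.1301, with the force up from 5.5 to 9.9 N. Letting up slowly.

apply_moves(
  series=[
    {"linear": [0, 0, -0.05], "twist": 0},
    {"linear": [0, 0, -0.08], "twist": 0},
    {"linear": [0, 0, -0.1], "twist": 0},
    {"linear": [0, 0, 0], "twist": 0},
  ],
)

```text
t: 34.72
tool_pos: [0.4669, 0.0733, 0.144]
orientation: [-179.9, -2.0, 83.8]
contact_force: [1.0, 0.4, 0.3]
grip_width: -0.0002
```

apply_moves(
  series=[
    {"linear": [0, -0.1, -0.4], "twist": 0},
    {"linear": [0, -0.4, -0.5], "twist": 0},
    {"linear": [0, -0.5, -0.5], "twist": 0},
    {"linear": [0, -0.5, -0.2], "twist": 0},
    {"linear": [-0.4, -0.3, 0], "twist": 0},
    {"linear": [-0.5, 0, 0], "twist": 0},
    {"linear": [-0.4, 0, 0], "twist": 0},
    {"linear": [0, 0, 0], "twist": 0},
  ],
)

```text
t: 35.72
tool_pos: [0.3505, 0.0033, 0.2372]
orientation: [-179.8, -2.0, 83.6]
contact_force: [-0.0, -0.1, 0.5]
grip_width: 0.0
```

```bash
python3 b.py; python3 -c "
from h import *
g=manip.grab_frame('scene');save('s9',g['pixels']);save('s9c',cv2.resize(g['pixels'][60:230,200:370],None,fx=3.5,fy=3.5))
t=manip.grab_frame('top');save('t9',t['pixels'])
"
```

```text
t 35.73 [0.3505 0.0033 0.2372] [-179.83   -1.97   83.63] F [-0.05 -0.13  0.55] g 0.0000
box -0.1553 -0.0785 corner ang 23.2 r 0.2615
```

View pics/s9c.png

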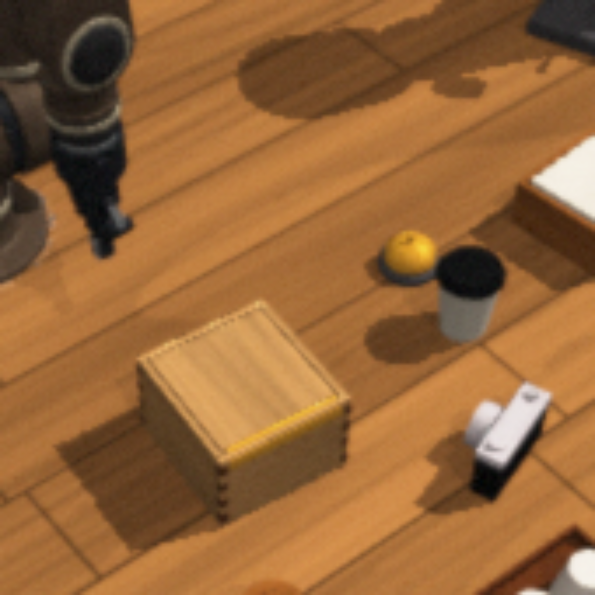

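View pics/t9.png

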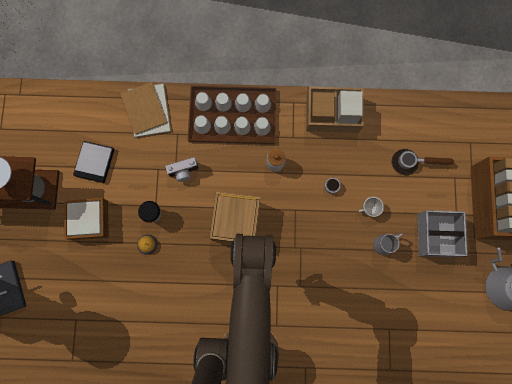

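The lid is flush at about (245,380) in the crop more than 1 s after release, and the other things are where they were. Handing in.

```bash
python3 -c "
from h import *
a=cv2.imread('pics/top0.png').astype(int);b=cv2.imread('pics/t9.png').astype(int)
d=np.abs(a-b).sum(2)
for n,(u,v) in dict(lev=(333,186),cup=(373,207),pit=(387,244),jar=(276,161),tk=(149,212),cam=(182,170),bell=(147,244)).items(): print(n,d[v-12:v+12,u-12:u+12].mean().round(1))
print(manip.close_job())"
```

```text
lev 8.0
cup 7.5
pit 7.1
jar 7.7
tk 10.5
cam 8.1
bell 8.0
the job is handed in; nothing more can be done
None
```

The tamper is in its nest and the box is latched shut. I handed the job in at about 36 s of the 72 s allowed; it gave no verdict.

- **Opening:** I pressed the lid until I felt the hard stop, at about 10–11 N by the wrist reading, and it sprang fully open.
- **Seating:** The tamper went into the nest with no contact on the ring and touched down lightly, at exactly the height that puts its foot on the floor. The picture after release showed it upright and centred in the ring.
- **Closing:** I pushed the lid shut from behind with about 4–8 N and pressed it to the stop, at about 10 N vertical and 12 N in total. More than a second after letting up, the scene picture showed it still flush.
- **Other things on the counter:** A comparison of the top pictures from before and after showed only noise-level change at all seven.

**Small disagreements:**
- An early fast move left the tool tilted by 2°. I kept it that way so the tamper stayed vertical.
- The fingers slid about 1 mm on the lid during the last press.
- The nest ring measured about 1 mm small in radius in one picture. I measured it again close up before inserting the tamper.

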